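Stand the kit cases heavy end down on the stall board

ROBOT

A 7-joint arm with a two-finger parallel gripper is mounted at the origin on the work surface. World frame = base frame: x ahead of the robot, y to its left, z up, the work surface at z = 0. Lengths are in m, angles in rad, forces in N, time in s.
With the tool pointing down it reaches from about 0.425 to 0.875 m from the base axis. Payload 4.7 kg.
Tool frame: the origin (TCP) lies at the centre of the arm's flange, where the gripper is bolted on; the fingertips stand 173 mm ahead of it and the grasp point (between the pads) lies 155 mm ahead of it (bot.finger_overhang is the distance from the TCP to the fingertips, in m); z points along the fingers, y is the line along which they close (so a half turn about z gives the same grasp; the last joint's range is limited). The gripper opens to 85 mm and grips with 20 to 120 N. Pads are 22 mm wide; open, the fingers measure 114 mm over their backs; the gripper's body (76 mm by 85 mm) begins 54 mm behind the grasp point. The pads swing forward as they close: fully open they stand 13 mm farther back than shut.
Start: joints at [0.014, 0.321, -0.07, 1.45, 0.023, 1.371, -0.057], TCP at [0.65, -0, 0.405] pointing down, gripper open.
Joint ranges: [-2.86, 2.86], [-0.3, 2.09], [-1.38, 1.24], [0.06, 2.45], [-1.56, 4.7], [0.09, 2.05], [-2.69, 2.69]. Speed limits (rad/s): [2.57, 2.57, 3.14, 3.14, 3.14, 3.14, 3.14].

INTERFACE

Orientations are given as a unit quaternion [w, x, y, z].
In Python, from workcell import bot gives the robot as it stands. The module is installed in compiled form; this text tells all that it offers.
- The arm moves only by the tool step_arm, never from a script. Its argument "motion" is a list of rows, each an object of numbers: "tx", "ty", "tz": the shift along the world's x, y, z in mm; "rx", "ry", "rz": the turn, a rotation vector about the world's x, y, z in degrees; "gripper": the closure, from 0 (fully open) to 1 (shut). In form: [{"tx": .., "ty": .., "tz": .., "rx": .., "ry": .., "rz": .., "gripper": ..}, ...]. A call has exactly 5 rows; each row is the pose to reach, as a shift and turn from the pose commanded when the call began; what a row does not reach only later rows make up. A row lasts 1/12 s, in which the tool goes at most 41.7 mm and 7.16 degrees, less where a joint would pass 70% of its speed; a pose out of reach is approached as far as the arm can. A call with a gripper value outside its range is refused whole. The fingers move at their own pace and stop on an object; "squeeze" is the grip in N (left out, the last holds). Time passes only in rows, so rows that repeat a pose let the fingers close, or fill a call up. It gives the time, the measured TCP pose, the force, the opening and the grip force at its end, in the units of the state.
- bot.observe(): the state, without advancing time (a new reading comes with each control period).
- bot.get_image(name): name is "scene" or "side" or "wrist"; returns (picture, depth): 400x640x3 uint8, blue, green, red; 400x640 float32, m along the optical axis (not along the pixel's ray), 0 where there is no reading.
- bot.camera_params(name): a dict with "fx", "fy", "cx", "cy" (pixels), "dist" ([k1, k2, p1, p2, k3] as OpenCV has them; the pictures are not rectified), "view" (4x4, takes a point from world to camera coordinates). Camera axes: x right, y down, z forward; pixel columns grow to the right and rows downward; lengths in m; the calibration is good to about 2 mm. A picture is of the moment at which its call begins: read the wrist's pose just before it. camera_params takes no time and is no camera call; for the wrist camera it gives the pose at the moment of the call.
- bot.hand_in(): hands the job in; it is judged then, once.
Trained networks look in the newest picture that a camera, given by its name, has taken for a name from the list of things; names that differ only in an ending like _2 or _b are one class to them, and where a whole thing is asked for, a point or a joint stands for the part that bears it (a point fixed in the world has none). Each returns a list of dicts, best first, with "score" (0 to 1); they miss things now and then, are a little off and sometimes report something else, mostly with a low value. They report only what shows in the picture. A call takes as long as a camera call.
- bot.silhouettes(camera, thing): "pixels" (400x640 bool, what is visible of it) and "bbox" ([left, top, right, bottom] in pixels, round what is visible of it).
- bot.pinpoint(camera, thing): "position" ([column, row] in pixels: a listed point, or the origin of a listed thing).
The state is a dict: "clock": time; "joints": joint angles; "qd": joint speeds; "effort": joint torques, N m; "tool_pos": TCP position; "tool_rot": TCP orientation; "wrist_force": force on the tool from outside, world axes, zero at the start; "wrist_torque": the same for the moment, N m; "opening": finger opening in m; "finger_force": force on a finger pad.
Only numpy, scipy, OpenCV 4.12 (cv2) and the standard library are available. Lean on these libraries where they do the work, as an engineer would, in place of code of your own. Each camera call takes 0.05 s, during which the arm holds its last target. There are 200 camera calls.

TASK

Each of the two plain kit cases lying on the market table, one blue and one green, hides a heavy transformer in one end; it shows only when you lift the case. Stand both cases upright, heavy end down, well on the wooden display board, and leave the other goods as they are.

Things in the scene. Friction and masses are not known exactly. Their poses are not given: they have to be found in the camera images.
- case_a_mid (a point): Blue sealed rigid kit case lying flat, 170 long, 52 wide, 52 high; black caps on both ends and two bands, both ends alike. This point is its centre (26 above the table as it lies, 85 from each end); x runs along its length, z is up as it lies. Which end (+x or -x) is heavy differs from start to start and from case to case, and cannot be seen.
- case_b_mid (a point): Green sealed rigid kit case lying flat, 170 long, 52 wide, 52 high; black caps on both ends and two bands, both ends alike. This point is its centre (26 above the table as it lies, 85 from each end); x runs along its length, z is up as it lies. Which end (+x or -x) is heavy differs from start to start and from case to case, and cannot be seen.
- case_a: the blue case itself: origin under its centre point, on the face it lies on at first; same axes. 0.6 to 0.8 kg in all, of which a block of 0.4 to 0.58 kg fills one end (its centre 42 from the middle, free to shift by 3). Carried level by its middle it pulls that end down with 0.15 to 0.25 N m
- case_b: the green case itself: origin under its centre point, on the face it lies on at first; same axes. 0.6 to 0.8 kg in all, of which a block of 0.4 to 0.58 kg fills one end (its centre 42 from the middle, free to shift by 3). Carried level by its middle it pulls that end down with 0.15 to 0.25 N m
- board_top (a point): centre of the top of the fixed wooden display board, 240 (its x) x 160 (its y), 20 thick on the table; z up. Both cases stand along its x with room between them (say 60 either side of this point)
- tape: black tape cassette box 70 x 110 x 17 high, lying flat; bystander, to be left alone; origin at the centre of its underside
- mug: blue mug, 80 across, 90 high; bystander, to be left alone; origin at the centre of its underside
- driver: screwdriver lying flat, origin half-way along its underside; bystander, to be left alone
- oiltin: yellow tin can 60 across, 110 high; bystander, to be left alone; origin at the centre of its underside

How it is judged:
At the end, for the whole second after the job is handed in: Both cases stand upright on the board (long axis within 0.12 rad of square to it, foot on its top), their centres within 100 mm along and 60 mm across of the board's centre, the heavy block in the lower end, at rest (x of case_a_mid in the frame of board_top between -0.1 and 0.1 m and y of case_a_mid in the frame of board_top between -0.06 and 0.06 m and z of case_a_mid in the frame of board_top between 0.078 and 0.092 m and angle between the x axis of each of case_a_mid, case_b_mid and the z axis of board_top, either way round below 0.12 rad and z of each of case_a_load_c0, case_b_load_c0 in the frame of board_top below 0.07 m and linear speed of each of case_a, case_b below 0.02 m/s and x of case_b_mid in the frame of board_top between -0.1 and 0.1 m and y of case_b_mid in the frame of board_top between -0.06 and 0.06 m and z of case_b_mid in the frame of board_top between 0.078 and 0.092 m); the robot touches nothing.
It fails at once if a bystander is shifted by more than 40 mm or lifted (distance of any of radio_c0, tape_c0, tape2_c0, mug_c0, driver_c0, oiltin_c0 from where it was at the start of the episode above 0.04 m).
It also fails if it takes over 72 s, if anything falls off the work surface, if the arm or the gripper's body presses on something with over 40 N, if the wrist force passes 120 N, or if a joint passes its speed limit or range.

## Working session

There is one attempt and no reset: what is moved stays moved. The work goes in short steps, Python scripts to look and compute and a tool call to move; the robot and the scene stay as the last step left them, time stands still between calls to the robot, and variables do not carry over. Pictures are saved under pics/ and viewed, at most 10 in all, crops included, and the job is handed in when it is done.

Besides the shell and the picture viewer there is one more tool, called after "Call:" as name(argument=value, ...) on one line, values as JSON. step_arm: Moves the arm, as the interface text tells. Its arguments: {"type":"object","properties":{"motion":{"type":"array"},"squeeze":{"type":"number"}},"required":["motion"]}

```bash
mkdir -p pics; cat > h.py <<'E'
import numpy as np, cv2
from workcell import bot
def ray(cam,px,P=None):
    P=P or bot.camera_params(cam); K=np.array([[P['fx'],0,P['cx']],[0,P['fy'],P['cy']],[0,0,1]])
    u=cv2.undistortPoints(np.array(px,float).reshape(-1,1,2),K,np.array(P['dist']))[:,0]
    V=np.array(P['view']); R=V[:3,:3];t=V[:3,3]
    return -R.T@t, np.c_[u,np.ones(len(u))]@R
def onplane(cam,px,z,P=None):
    o,d=ray(cam,px,P); return o+d*((z-o[2])/d[:,2])[:,None]
def cloud(cam,mask,depth,P=None):
    r,c=np.nonzero(mask&(depth>0)); o,d=ray(cam,np.c_[c,r],P); return o+d*depth[r,c][:,None]
E
cat > a.py <<'E'
from h import *
np.set_printoptions(precision=4,suppress=True)
ims=[]
for cam in ['scene','side']:
    im,d=bot.get_image(cam); ims.append(im)
    for t in ['case_a','case_b','board_top','tape','mug','driver','oiltin']:
        try:
            for s in bot.silhouettes(cam,t)[:2]:
                p=cloud(cam,s['pixels'],d)
                if len(p)<5: continue
                if t[:4]=='case' and s['score']>.3:
                    top=p[abs(p[:,2]-.052)<.006]
                    if len(top)>20:
                        (c,wh,a)=cv2.minAreaRect(top[:,:2].astype(np.float32)); print('  rect',c,wh,a)
                        print('  corners',cv2.boxPoints((c,wh,a)).tolist(), 'colour',im[s['pixels']].mean(0))
                print(cam,t,round(s['score'],2),s['bbox'],'lo',np.percentile(p,3,0),'hi',np.percentile(p,97,0))
        except Exception as e: print(t,e)
    for t in ['board_top','case_a_mid']:
      for q in bot.pinpoint(cam,t)[:2]: print(cam,t,q['score'],q['position'],onplane(cam,[q['position']],.02 if t[0]=='b' else .026))
cv2.imwrite('pics/a.png',np.vstack([cv2.resize(i,(480,300)) for i in ims]))
s=bot.observe();print(s['clock'],s['tool_pos'],s['tool_rot'],s['wrist_force'])
E
python3 a.py
```

```text
rect (0.5215181708335876, -0.3216097950935364) (0.0557805560529232, 0.17193731665611267) 9.579950332641602
  corners [[0.4797096252441406, -0.24148163199424744], [0.5083240270614624, -0.4110211730003357], [0.5633267164230347, -0.4017379581928253], [0.5347123146057129, -0.23219841718673706]] colour [88.1818 98.7562 73.2698]
scene case_a 0.8 [137.8, 189.3, 216.1, 231.5] lo [ 0.4938 -0.399   0.0045] hi [ 0.5594 -0.2391  0.0537]
  rect (0.5497090816497803, 0.30330878496170044) (0.05354507640004158, 0.1705332100391388) 11.86196231842041
  corners [[0.5059813261032104, 0.38125136494636536], [0.5410351753234863, 0.21435977518558502], [0.5934368371963501, 0.22536620497703552], [0.5583829879760742, 0.39225780963897705]] colour [113.9212  84.6112  66.5348]
scene case_a 0.6 [399.1, 183.0, 477.9, 229.5] lo [0.5213 0.2201 0.0068] hi [0.5888 0.3804 0.0541]
  rect (0.5215181708335876, -0.3216097950935364) (0.0557805560529232, 0.17193731665611267) 9.579950332641602
  corners [[0.4797096252441406, -0.24148163199424744], [0.5083240270614624, -0.4110211730003357], [0.5633267164230347, -0.40173795819282
[... 3013 characters left out ...]
114] hi [0.6546 0.0865 0.0227]
side tape 0.93 [290.5, 267.2, 349.3, 330.9] lo [0.3673 0.1029 0.0099] hi [0.4373 0.206  0.0191]
side mug 0.61 [176.3, 172.3, 232.3, 231.2] lo [0.6502 0.1261 0.0023] hi [0.7554 0.2017 0.0907]
side driver 0.66 [370.0, 177.2, 451.0, 217.9] lo [ 0.3116 -0.1739  0.0094] hi [ 0.4787 -0.1467  0.0275]
side oiltin 0.91 [282.3, 104.5, 308.8, 151.1] lo [ 0.6791 -0.1491  0.0075] hi [ 0.722  -0.1026  0.1124]
side board_top 0.86 [309.7, 206.6] [[0.5495 0.0113 0.02  ]]
side case_a_mid 0.97 [209.2, 299.9] [[0.5487 0.2971 0.026 ]]
side case_a_mid 0.58 [401.0, 130.2] [[ 0.5267 -0.3216  0.026 ]]
1.0 [ 0.65   -0.      0.4048] [0.     0.7071 0.7071 0.    ] [-0.2855 -0.524   0.1227]
```

View pics/a.png

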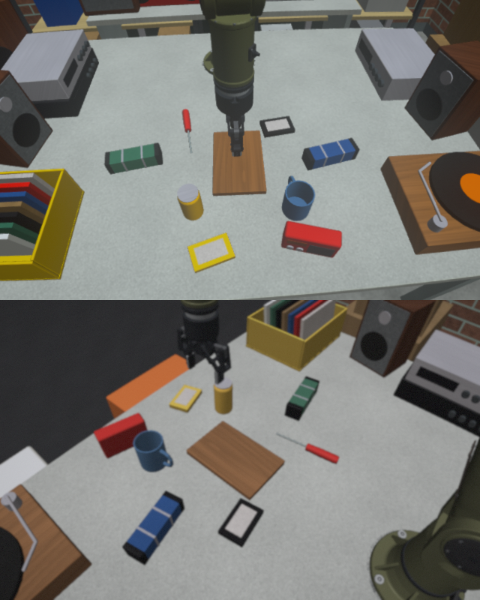

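The pictures show the blue case at about (0.549, 0.302), the green case at about (0.522, -0.323), and the board near (0.547, 0.008). The long axes run nearly along y and are yawed about +11° and +9°. First I'll weigh the blue case by its middle.

Call:
step_arm(motion=[{"tx":-20,"ty":36,"tz":0,"rz":2.3,"gripper":0},{"tx":-30,"ty":72,"tz":0,"rz":4.6,"gripper":0},{"tx":-45,"ty":108,"tz":0,"rz":7,"gripper":0},{"tx":-60,"ty":145,"tz":-10,"rz":9,"gripper":0},{"tx":-72,"ty":180,"tz":-20,"rz":11.4,"gripper":0}], squeeze=60)

```text
invalid input at $.motion[0]: expected keys tx, ty, tz, rx, ry, rz, gripper
```

Call:
step_arm(motion=[{"tx":-8,"ty":34,"tz":-15,"gripper":0},{"tx":-15,"ty":66,"tz":-35,"gripper":0},{"tx":-22,"ty":95,"tz":-60,"gripper":0},{"tx":-29,"ty":116,"tz":-92,"gripper":0},{"tx":-29,"ty":122,"tz":-125,"gripper":0}])

```text
invalid input at $.motion[0]: expected keys tx, ty, tz, rx, ry, rz, gripper
```

Call:
step_arm(motion=[{"tx":-20,"ty":36,"tz":0,"rx":0,"ry":0,"rz":2.3,"gripper":0},{"tx":-30,"ty":72,"tz":0,"rx":0,"ry":0,"rz":4.6,"gripper":0},{"tx":-45,"ty":108,"tz":0,"rx":0,"ry":0,"rz":7,"gripper":0},{"tx":-60,"ty":145,"tz":-10,"rx":0,"ry":0,"rz":9,"gripper":0},{"tx":-72,"ty":180,"tz":-20,"rx":0,"ry":0,"rz":11.4,"gripper":0}], squeeze=60)

```text
clock: 1.42
tool_pos: [0.5769, 0.182, 0.3856]
tool_rot: [0.0, 0.633, 0.775, 0.001]
wrist_force: [0.9, 0.1, -0.7]
opening: 0.0854
finger_force: 0.0
```

Call:
step_arm(motion=[{"tx":-8,"ty":34,"tz":-15,"rx":0,"ry":0,"rz":0,"gripper":0},{"tx":-15,"ty":66,"tz":-35,"rx":0,"ry":0,"rz":0,"gripper":0},{"tx":-22,"ty":95,"tz":-60,"rx":0,"ry":0,"rz":0,"gripper":0},{"tx":-29,"ty":116,"tz":-92,"rx":0,"ry":0,"rz":0,"gripper":0},{"tx":-29,"ty":122,"tz":-125,"rx":0,"ry":0,"rz":0,"gripper":0}])

```text
clock: 1.83
tool_pos: [0.5465, 0.3076, 0.2598]
tool_rot: [-0.001, 0.631, 0.776, 0.002]
wrist_force: [-0.1, 1.2, 0.3]
opening: 0.0853
finger_force: 0.0
```

Call:
step_arm(motion=[{"tx":0,"ty":0,"tz":-25,"rx":0,"ry":0,"rz":0,"gripper":0},{"tx":0,"ty":0,"tz":-50,"rx":0,"ry":0,"rz":0,"gripper":0},{"tx":0,"ty":0,"tz":-68,"rx":0,"ry":0,"rz":0,"gripper":0},{"tx":0,"ty":0,"tz":-78,"rx":0,"ry":0,"rz":0,"gripper":0},{"tx":0,"ty":0,"tz":-78,"rx":0,"ry":0,"rz":0,"gripper":0}])

```text
clock: 2.25
tool_pos: [0.548, 0.3013, 0.1791]
tool_rot: [-0.001, 0.633, 0.774, -0.002]
wrist_force: [0.1, -0.6, -1.3]
opening: 0.0857
finger_force: 0.0
```

Call:
step_arm(motion=[{"tx":0,"ty":0,"tz":0,"rx":0,"ry":0,"rz":0,"gripper":1},{"tx":0,"ty":0,"tz":0,"rx":0,"ry":0,"rz":0,"gripper":1},{"tx":0,"ty":0,"tz":0,"rx":0,"ry":0,"rz":0,"gripper":1},{"tx":0,"ty":0,"tz":0,"rx":0,"ry":0,"rz":0,"gripper":1},{"tx":0,"ty":0,"tz":0,"rx":0,"ry":0,"rz":0,"gripper":1}])

```text
clock: 2.67
tool_pos: [0.5494, 0.3024, 0.1838]
tool_rot: [0.0, 0.633, 0.774, 0.001]
wrist_force: [-2.3, 0.4, 6.8]
opening: 0.0517
finger_force: 65.3
```

```bash
cat > s.py <<'E'
from workcell import bot; import numpy as np
s=bot.observe(); print({k:np.round(s[k],3).tolist() for k in s if k not in('qd','effort')})
E
python3 s.py
```

```text
{'clock': 2.667, 'joints': [-0.347, 0.476, -0.246, 1.72, 0.137, 0.959, -0.447], 'tool_pos': [0.549, 0.302, 0.184], 'tool_rot': [0.0, 0.633, 0.774, 0.001], 'wrist_force': [-2.287, 0.381, 6.805], 'wrist_torque': [-0.206, 0.727, 0.018], 'finger_force': 65.267, 'opening': 0.052}
```

Call:
step_arm(motion=[{"tx":0,"ty":0,"tz":10,"rx":0,"ry":0,"rz":0,"gripper":1},{"tx":0,"ty":0,"tz":20,"rx":0,"ry":0,"rz":0,"gripper":1},{"tx":0,"ty":0,"tz":30,"rx":0,"ry":0,"rz":0,"gripper":1},{"tx":0,"ty":0,"tz":30,"rx":0,"ry":0,"rz":0,"gripper":1},{"tx":0,"ty":0,"tz":30,"rx":0,"ry":0,"rz":0,"gripper":1}])

```text
clock: 3.08
tool_pos: [0.5493, 0.3021, 0.2126]
tool_rot: [0.0, 0.633, 0.774, 0.001]
wrist_force: [-0.6, -0.4, -7.1]
opening: 0.0512
finger_force: 64.7
```

```bash
python3 s.py; python3 - <<'E'
from h import *
for cam in ['side','scene']:
    im,d=bot.get_image(cam)
    s=[q for q in bot.silhouettes(cam,'case_a') if im[q['pixels']].mean(0)[0]>im[q['pixels']].mean(0)[1]][0]
    p=cloud(cam,s['pixels'],d); k=p[:,2]>.04
    for a in np.arange(.19,.42,.02):
        q=p[abs(p[:,1]-a)<.01]
        if len(q): print(cam,round(a,2),np.percentile(q[:,2],[5,95]).round(3),len(q))
    np.save(cam+'.npy',p)
    b=[int(v) for v in s['bbox']]; 
    if cam=='side': cv2.imwrite('pics/b.png',cv2.resize(im[230:370,130:330],None,fx=3,fy=3))
E
```

```text
{'clock': 3.083, 'joints': [-0.342, 0.441, -0.251, 1.704, 0.126, 1.01, -0.438], 'tool_pos': [0.549, 0.302, 0.213], 'tool_rot': [0.0, 0.633, 0.774, 0.001], 'wrist_force': [-0.552, -0.358, -7.13], 'wrist_torque': [0.226, 0.011, 0.031], 'finger_force': 64.741, 'opening': 0.051}
side 0.19 [-0.002  0.001] 2
side 0.21 [0.045 0.082] 39
side 0.23 [0.042 0.082] 360
side 0.25 [0.053 0.082] 283
side 0.27 [0.079 0.082] 38
side 0.31 [0.04  0.082] 308
side 0.33 [0.038 0.082] 496
side 0.35 [0.041 0.082] 505
side 0.37 [0.042 0.082] 531
side 0.39 [0.042 0.081] 221
scene 0.21 [0.036 0.079] 77
scene 0.23 [0.035 0.081] 308
scene 0.25 [0.036 0.081] 243
scene 0.27 [0.035 0.081] 237
scene 0.29 [0.039 0.081] 216
scene 0.31 [0.077 0.081] 16
scene 0.33 [0.029 0.037] 8
scene 0.35 [0.034 0.082] 48
scene 0.37 [0.035 0.081] 218
scene 0.39 [0.037 0.08 ] 50
```

View pics/b.png

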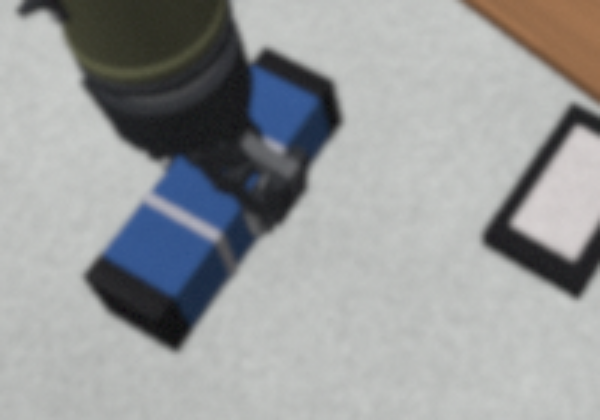

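The case held level. The wrist torque is +0.226 N·m about x, which puts the heavy end at −y. I'll regrip near the light (+y) end with a weak squeeze so the case swings heavy end down.

Call:
step_arm(motion=[{"tx":0,"ty":0,"tz":-15,"rx":0,"ry":0,"rz":0,"gripper":1},{"tx":0,"ty":0,"tz":-26,"rx":0,"ry":0,"rz":0,"gripper":1},{"tx":0,"ty":0,"tz":-29,"rx":0,"ry":0,"rz":0,"gripper":1},{"tx":0,"ty":0,"tz":-29,"rx":0,"ry":0,"rz":0,"gripper":0},{"tx":0,"ty":0,"tz":-29,"rx":0,"ry":0,"rz":0,"gripper":0}])

```text
clock: 3.7
tool_pos: [0.5495, 0.3023, 0.1835]
tool_rot: [0.0, 0.633, 0.774, 0.001]
wrist_force: [-0.5, 0.5, 0.3]
opening: 0.0738
finger_force: 0.0
```

Call:
step_arm(motion=[{"tx":0,"ty":0,"tz":0,"rx":0,"ry":0,"rz":0,"gripper":0},{"tx":0,"ty":0,"tz":0,"rx":0,"ry":0,"rz":0,"gripper":0},{"tx":-4,"ty":20,"tz":0,"rx":0,"ry":0,"rz":0,"gripper":0},{"tx":-8,"ty":40,"tz":0,"rx":0,"ry":0,"rz":0,"gripper":0},{"tx":-11,"ty":53,"tz":0,"rx":0,"ry":0,"rz":0,"gripper":0}], squeeze=20)

```text
clock: 4.12
tool_pos: [0.5375, 0.3569, 0.1832]
tool_rot: [-0.0, 0.633, 0.774, 0.001]
wrist_force: [-0.7, -0.0, 0.3]
opening: 0.0857
finger_force: 0.0
```

Call:
step_arm(motion=[{"tx":0,"ty":0,"tz":0,"rx":0,"ry":0,"rz":0,"gripper":1},{"tx":0,"ty":0,"tz":0,"rx":0,"ry":0,"rz":0,"gripper":1},{"tx":0,"ty":0,"tz":0,"rx":0,"ry":0,"rz":0,"gripper":1},{"tx":0,"ty":0,"tz":0,"rx":0,"ry":0,"rz":0,"gripper":1},{"tx":0,"ty":0,"tz":0,"rx":0,"ry":0,"rz":0,"gripper":1}])

```text
clock: 4.53
tool_pos: [0.5386, 0.3537, 0.1827]
tool_rot: [0.0, 0.634, 0.773, -0.0]
wrist_force: [0.5, -0.2, -0.4]
opening: 0.0518
finger_force: 21.8
```

Call:
step_arm(motion=[{"tx":0,"ty":0,"tz":20,"rx":0,"ry":0,"rz":0,"gripper":1},{"tx":0,"ty":0,"tz":40,"rx":0,"ry":0,"rz":0,"gripper":1},{"tx":0,"ty":0,"tz":60,"rx":0,"ry":0,"rz":0,"gripper":1},{"tx":0,"ty":0,"tz":80,"rx":0,"ry":0,"rz":0,"gripper":1},{"tx":0,"ty":0,"tz":100,"rx":0,"ry":0,"rz":0,"gripper":1}])

```text
clock: 4.95
tool_pos: [0.5378, 0.3531, 0.2813]
tool_rot: [-0.001, 0.634, 0.773, -0.002]
wrist_force: [1.0, 0.7, -7.7]
opening: 0.0518
finger_force: 18.7
```

```bash
python3 s.py; python3 - <<'E'
from h import *
im,d=bot.get_image('side'); cv2.imwrite('pics/c.png',cv2.resize(im[150:370,80:360],None,fx=2.4,fy=2.4))
E
```

```text
{'clock': 4.95, 'joints': [-0.408, 0.405, -0.271, 1.604, 0.115, 1.152, -0.508], 'tool_pos': [0.538, 0.353, 0.281], 'tool_rot': [-0.001, 0.634, 0.773, -0.002], 'wrist_force': [0.989, 0.701, -7.68], 'wrist_torque': [0.593, 0.057, 0.004], 'finger_force': 18.654, 'opening': 0.052}
```

View pics/c.png

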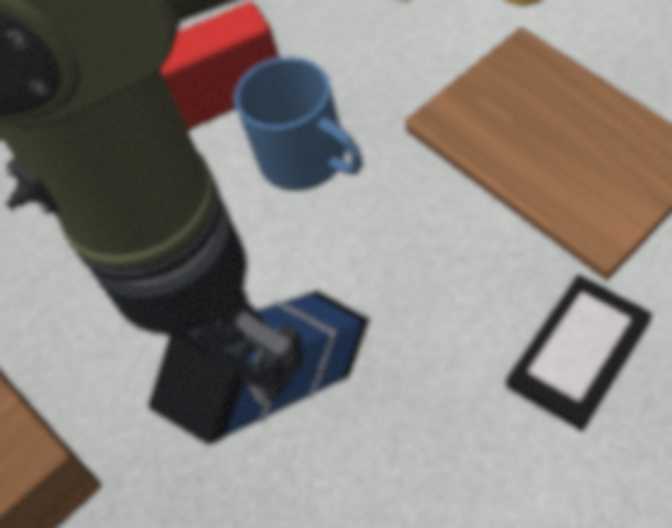

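Call:
step_arm(motion=[{"tx":0,"ty":0,"tz":20,"rx":0,"ry":0,"rz":0,"gripper":1},{"tx":0,"ty":0,"tz":40,"rx":0,"ry":0,"rz":0,"gripper":1},{"tx":0,"ty":0,"tz":60,"rx":0,"ry":0,"rz":0,"gripper":1},{"tx":0,"ty":0,"tz":60,"rx":0,"ry":0,"rz":0,"gripper":1},{"tx":0,"ty":0,"tz":60,"rx":0,"ry":0,"rz":0,"gripper":1}])

```text
clock: 5.42
tool_pos: [0.5383, 0.3544, 0.3418]
tool_rot: [0.0, 0.634, 0.774, -0.0]
wrist_force: [0.2, -0.2, -7.4]
opening: 0.0515
finger_force: 18.1
```

```bash
cat > ax.py <<'E'
from h import *
import sys
def axis(col):   # column 0 blue, 1 green
    s=bot.observe(); print('torque',np.round(s['wrist_torque'],3),'F',np.round(s['wrist_force'],2),'tcp',np.round(s['tool_pos'],4),'t',s['clock'])
    for cam in ['side','scene']:
        im,d=bot.get_image(cam)
        for q in bot.silhouettes(cam,'case_a')[:3]:
            m=q['pixels']; c=im[m].astype(float).mean(0)
            if (c[0]>c[1])!=(col==0) or q['score']<.3: continue
            m=cv2.erode(m.astype(np.uint8),np.ones((3,3)))>0
            p=cloud(cam,m,d); 
            c0=np.median(p,0); p=p[np.linalg.norm(p-c0,axis=1)<.12]; c0=p.mean(0)
            u,sv,v=np.linalg.svd(p-c0,full_matrices=False)
            print(cam,round(q['score'],2),'c',c0.round(3),'ax',v[0].round(3),'sv',sv.round(2),'tilt from vertical',np.degrees(np.arccos(abs(v[0][2]))).round(1),'lo',np.percentile(p,2,0).round(3),'hi',np.percentile(p,98,0).round(3))
            break
if __name__=='__main__': axis(int(sys.argv[1]))
E
python3 ax.py 0
```

```text
torque [ 0.211  0.074 -0.02 ] F [ 0.18 -0.17 -7.35] tcp [0.5383 0.3544 0.3418] t 5.4167
side 0.78 c [0.525 0.359 0.181] ax [-0.024 -0.679 -0.734] sv [2.33 0.74 0.56] tilt from vertical 42.8 lo [0.506 0.285 0.103] hi [0.554 0.403 0.224]
scene 0.75 c [0.554 0.314 0.144] ax [ 0.209 -0.54  -0.815] sv [1.73 0.73 0.38] tilt from vertical 35.4 lo [0.521 0.268 0.085] hi [0.577 0.355 0.206]
```

Call:
step_arm(motion=[{"tx":0,"ty":-10,"tz":15,"rx":0,"ry":0,"rz":0,"gripper":1},{"tx":0,"ty":-30,"tz":30,"rx":0,"ry":0,"rz":0,"gripper":1},{"tx":0,"ty":-50,"tz":45,"rx":0,"ry":0,"rz":0,"gripper":1},{"tx":0,"ty":-60,"tz":50,"rx":0,"ry":0,"rz":0,"gripper":1},{"tx":0,"ty":-60,"tz":50,"rx":0,"ry":0,"rz":0,"gripper":1}])

```text
clock: 6.03
tool_pos: [0.5396, 0.2911, 0.3952]
tool_rot: [0.002, 0.635, 0.772, 0.001]
wrist_force: [0.8, -0.2, -7.9]
opening: 0.0516
finger_force: 19.2
```

```bash
python3 ax.py 0; python3 - <<'E'
from h import *
for cam in ['side','scene']:
    im,d=bot.get_image(cam)
    p=cloud(cam,bot.silhouettes(cam,'board_top')[0]['pixels'],d); p=p[(p[:,2]>.014)&(p[:,2]<.026)]
    print(cam,cv2.minAreaRect(p[:,:2].astype(np.float32)),bot.pinpoint(cam,'board_top')[0])
    cv2.imwrite('pics/d_%s.png'%cam,im)
E
```

```text
torque [ 0.143 -0.032  0.021] F [ 0.82 -0.21 -7.87] tcp [0.5396 0.2911 0.3952] t 6.0333
side 0.73 c [0.525 0.303 0.236] ax [-0.113 -0.574 -0.811] sv [2.26 0.76 0.61] tilt from vertical 35.8 lo [0.507 0.235 0.154] hi [0.557 0.341 0.277]
scene 0.78 c [0.555 0.264 0.192] ax [ 0.193 -0.478 -0.857] sv [1.76 0.8  0.41] tilt from vertical 31.1 lo [0.522 0.22  0.131] hi [0.576 0.309 0.257]Traceback (most recent call last):
  File "<stdin>", line 4, in <module>
IndexError: list index out of range
```

Call:
step_arm(motion=[{"tx":0,"ty":-25,"tz":0,"rx":0,"ry":0,"rz":0,"gripper":1},{"tx":0,"ty":-60,"tz":5,"rx":0,"ry":0,"rz":0,"gripper":1},{"tx":0,"ty":-100,"tz":5,"rx":0,"ry":0,"rz":0,"gripper":1},{"tx":0,"ty":-140,"tz":5,"rx":0,"ry":0,"rz":0,"gripper":1},{"tx":0,"ty":-180,"tz":5,"rx":0,"ry":0,"rz":0,"gripper":1}], squeeze=50)

```text
clock: 6.75
tool_pos: [0.5376, 0.1142, 0.3973]
tool_rot: [-0.0, 0.633, 0.775, -0.0]
wrist_force: [1.1, -0.6, -7.9]
opening: 0.0513
finger_force: 49.8
```

Call:
step_arm(motion=[{"tx":8,"ty":-38,"tz":0,"rx":4,"ry":0,"rz":0,"gripper":1},{"tx":20,"ty":-75,"tz":0,"rx":9,"ry":0,"rz":0,"gripper":1},{"tx":35,"ty":-110,"tz":0,"rx":14,"ry":0,"rz":0,"gripper":1},{"tx":55,"ty":-140,"tz":0,"rx":18,"ry":0,"rz":0,"gripper":1},{"tx":67,"ty":-160,"tz":0,"rx":20,"ry":0,"rz":0,"gripper":1}])

```text
clock: 7.17
tool_pos: [0.6061, -0.05, 0.397]
tool_rot: [-0.109, 0.626, 0.761, 0.135]
wrist_force: [1.4, -0.3, -8.3]
opening: 0.0515
finger_force: 52.3
```

Call:
step_arm(motion=[{"tx":0,"ty":0,"tz":0,"rx":0,"ry":0,"rz":0,"gripper":1},{"tx":0,"ty":0,"tz":0,"rx":0,"ry":0,"rz":0,"gripper":1},{"tx":0,"ty":0,"tz":0,"rx":0,"ry":0,"rz":0,"gripper":1},{"tx":0,"ty":0,"tz":0,"rx":0,"ry":0,"rz":0,"gripper":1},{"tx":0,"ty":0,"tz":0,"rx":0,"ry":0,"rz":0,"gripper":1}])

```text
clock: 7.58
tool_pos: [0.6048, -0.0429, 0.3977]
tool_rot: [-0.11, 0.622, 0.763, 0.134]
wrist_force: [0.3, -0.1, -7.0]
opening: 0.0517
finger_force: 52.9
```

```bash
python3 ax.py 0; python3 - <<'E'
from h import *
I=[bot.get_image(c)[0] for c in ('scene','side')]
cv2.imwrite('pics/e.png',np.hstack([cv2.resize(I[0][60:290,230:430],None,fx=2,fy=2),cv2.resize(I[1][40:270,220:420],None,fx=2,fy=2)]))
for c in ('scene','side'): print(bot.pinpoint(c,'board_top')[:1],[onplane(c,[q['position']],.02) for q in bot.pinpoint(c,'board_top')[:1]])
E
python3 s.py
```

```text
torque [-0.82   0.066 -0.047] F [ 0.33 -0.1  -7.03] tcp [ 0.6048 -0.0429  0.3977] t 7.5833
side 0.87 c [0.594 0.031 0.23 ] ax [-0.039  0.18   0.983] sv [2.43 0.8  0.58] tilt from vertical 10.6 lo [ 0.572 -0.015  0.133] hi [0.625 0.058 0.29 ]
scene 0.97 c [0.624 0.016 0.219] ax [ 0.184 -0.302 -0.935] sv [2.44 0.74 0.48] tilt from vertical 20.7 lo [ 0.583 -0.025  0.134] hi [0.643 0.053 0.29 ]
[{'position': [317.7, 211.3], 'score': 0.74}] [array([[0.54280867, 0.01006209, 0.02      ]])]
[{'position': [309.9, 204.6], 'score': 0.79}] [array([[0.5526337 , 0.00678234, 0.02      ]])]
{'clock': 8.083, 'joints': [0.148, 0.254, -0.015, 1.571, -0.349, 1.377, 0.41], 'tool_pos': [0.605, -0.045, 0.398], 'tool_rot': [-0.11, 0.624, 0.762, 0.134], 'wrist_force': [-1.61, 0.963, -7.696], 'wrist_torque': [-0.862, 0.075, -0.023], 'finger_force': 52.934, 'opening': 0.051}
```

View pics/e.png

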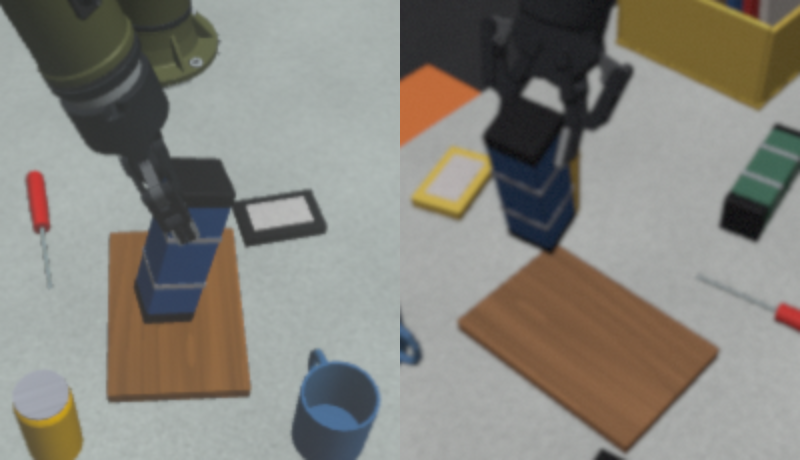

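```bash
cat > fit.py <<'E'
from h import *
import sys
from scipy.optimize import least_squares
from scipy.spatial.transform import Rotation as Ro
def fit(col):
    s=bot.observe(); w,x,y,z=s['tool_rot']; R=Ro.from_quat([x,y,z,w]).as_matrix()
    pad=np.array(s['tool_pos'])+.155*R[:,2]; P=[]
    for cam in ['side','scene']:
        im,d=bot.get_image(cam)
        for q in bot.silhouettes(cam,'case_a')[:3]:
            m=q['pixels']; c=im[m].astype(float).mean(0)
            if (c[0]>c[1])!=(col==0) or q['score']<.3: continue
            p=cloud(cam,cv2.erode(m.astype(np.uint8),np.ones((3,3)))>0,d); P.append(p[np.linalg.norm(p-np.median(p,0),axis=1)<.13]); break
    h=np.array([.085,.026,.026])
    def res(v,p):
        B=Ro.from_rotvec(v[3:]).as_matrix(); l=abs((p-v[:3])@B)-h
        return np.linalg.norm(np.maximum(l,0),axis=1)+np.minimum(l.max(1),0)
    best=None
    for t in (-30,0,30):
        yv=R[:,1]; zv=np.array([0,0,1])-yv*yv[2]; zv/=np.linalg.norm(zv)
        a=Ro.from_rotvec(yv*np.radians(t)).apply(zv); B=np.c_[a,yv,np.cross(a,yv)]
        p=np.vstack(P); r=least_squares(res,np.r_[pad-.05*a,Ro.from_matrix(B).as_rotvec()],args=(p[::3],),loss='soft_l1',f_scale=.003)
        if best is None or r.cost<best.cost: best=r
    B=Ro.from_rotvec(best.x[3:]).as_matrix(); a=B[:,0]*np.sign(B[2,0])
    ex=abs(B)@h
    print('pad',pad.round(4),'centre',best.x[:3].round(4),'up-axis',a.round(3),'tilt',np.degrees(np.arccos(a[2])).round(1),'lean about x',np.degrees(np.arctan2(-a[1],a[2])).round(1),'about y',np.degrees(np.arctan2(a[0],a[2])).round(1),'lowest z',(best.x[2]-ex[2]).round(4),'med res',np.median(abs(best.fun)).round(4),'t',s['clock'])
fit(int(sys.argv[1]))
E
python3 fit.py 0
```

```text
pad [0.605  0.0079 0.2521] centre [0.6083 0.0103 0.2035] up-axis [-0.107  0.232  0.967] tilt 14.8 lean about x -13.5 about y -6.3 lowest z 0.1132 med res 0.0007 t 8.0833
```

Call:
step_arm(motion=[{"tx":6,"ty":-15,"tz":-15,"rx":4.4,"ry":2,"rz":0,"gripper":1},{"tx":13,"ty":-31,"tz":-40,"rx":9,"ry":4.1,"rz":0,"gripper":1},{"tx":19,"ty":-46,"tz":-70,"rx":13.3,"ry":6.1,"rz":0,"gripper":1},{"tx":19,"ty":-46,"tz":-95,"rx":13.3,"ry":6.1,"rz":0,"gripper":1},{"tx":19,"ty":-46,"tz":-107,"rx":13.3,"ry":6.1,"rz":0,"gripper":1}])

```text
clock: 8.7
tool_pos: [0.6232, -0.094, 0.2856]
tool_rot: [-0.223, 0.615, 0.733, 0.186]
wrist_force: [-0.5, 0.2, -8.6]
opening: 0.0513
finger_force: 54.6
```

```bash
python3 fit.py 0; python3 s.py
```

```text
pad [ 0.6081 -0.0092  0.1568] centre [0.6066 0.0036 0.1115] up-axis [-0.001  0.017  1.   ] tilt 1.0 lean about x -1.0 about y -0.0 lowest z 0.0261 med res 0.0007 t 8.7
{'clock': 8.9, 'joints': [0.26, 0.458, -0.012, 1.558, -0.536, 1.415, 0.595], 'tool_pos': [0.625, -0.09, 0.293], 'tool_rot': [-0.221, 0.612, 0.735, 0.189], 'wrist_force': [0.756, -0.083, -5.872], 'wrist_torque': [-1.399, -0.331, -0.06], 'finger_force': 54.594, 'opening': 0.051}
```

Call:
step_arm(motion=[{"tx":0,"ty":0,"tz":-4,"rx":0,"ry":0,"rz":0,"gripper":1},{"tx":0,"ty":0,"tz":-7,"rx":0,"ry":0,"rz":0,"gripper":1},{"tx":0,"ty":0,"tz":-9,"rx":0,"ry":0,"rz":0,"gripper":1},{"tx":0,"ty":0,"tz":-10,"rx":0,"ry":0,"rz":0,"gripper":1},{"tx":0,"ty":0,"tz":-10,"rx":0,"ry":0,"rz":0,"gripper":1}])

```text
clock: 9.32
tool_pos: [0.6241, -0.0909, 0.2812]
tool_rot: [-0.221, 0.613, 0.735, 0.189]
wrist_force: [0.4, -1.7, -6.1]
opening: 0.0515
finger_force: 54.9
```

```bash
python3 fit.py 0
```

```text
pad [ 0.6095 -0.0059  0.1525] centre [0.6079 0.0068 0.1058] up-axis [-0.006  0.016  1.   ] tilt 1.0 lean about x -0.9 about y -0.4 lowest z 0.0203 med res 0.0007 t 9.3167
```

Call:
step_arm(motion=[{"tx":0,"ty":0,"tz":-1,"rx":0,"ry":0,"rz":0,"gripper":1},{"tx":0,"ty":0,"tz":-1,"rx":0,"ry":0,"rz":0,"gripper":0},{"tx":0,"ty":0,"tz":-1,"rx":0,"ry":0,"rz":0,"gripper":0},{"tx":0,"ty":0,"tz":-1,"rx":0,"ry":0,"rz":0,"gripper":0},{"tx":0,"ty":0,"tz":-1,"rx":0,"ry":0,"rz":0,"gripper":0}])

```text
clock: 9.93
tool_pos: [0.6243, -0.0907, 0.2805]
tool_rot: [-0.221, 0.613, 0.735, 0.189]
wrist_force: [0.1, 0.0, -0.4]
opening: 0.0853
finger_force: 0.0
```

Call:
step_arm(motion=[{"tx":0,"ty":0,"tz":0,"rx":0,"ry":0,"rz":0,"gripper":0},{"tx":2,"ty":-11,"tz":17,"rx":0,"ry":0,"rz":0,"gripper":0},{"tx":5,"ty":-28,"tz":42,"rx":0,"ry":0,"rz":0,"gripper":0},{"tx":8,"ty":-46,"tz":69,"rx":0,"ry":0,"rz":0,"gripper":0},{"tx":8,"ty":-60,"tz":100,"rx":0,"ry":0,"rz":0,"gripper":0}])

```text
clock: 10.35
tool_pos: [0.6319, -0.152, 0.3798]
tool_rot: [-0.222, 0.613, 0.734, 0.188]
wrist_force: [1.1, -0.5, 0.1]
opening: 0.0852
finger_force: 0.0
```

```bash
python3 fit.py 0; python3 s.py; python3 - <<'E'
from h import *
for cam in ['scene','side']:
    im,d=bot.get_image(cam)
    for q in bot.silhouettes(cam,'case_b')[:3]:
        if (im[q['pixels']].mean(0)[1]>im[q['pixels']].mean(0)[0]): 
            p=cloud(cam,q['pixels'],d); p=p[abs(p[:,2]-.052)<.006]; print(cam,cv2.minAreaRect(p[:,:2].astype(np.float32))); break
    B=bot.silhouettes(cam,'board_top')[:1]
    for q in B:
        p=cloud(cam,q['pixels'],d); p=p[abs(p[:,2]-.02)<.006]; print('board',cv2.minAreaRect(p[:,:2].astype(np.float32)))
E
```

```text
pad [ 0.617  -0.067   0.2511] centre [0.6085 0.0056 0.1053] up-axis [0.001 0.003 1.   ] tilt 0.2 lean about x -0.2 about y 0.0 lowest z 0.0202 med res 0.0007 t 10.35
{'clock': 10.55, 'joints': [0.319, 0.446, 0.022, 1.393, -0.517, 1.612, 0.58], 'tool_pos': [0.632, -0.152, 0.381], 'tool_rot': [-0.221, 0.613, 0.735, 0.189], 'wrist_force': [0.196, 0.033, 0.183], 'wrist_torque': [-0.569, -0.07, 0.011], 'finger_force': 0.0, 'opening': 0.085}
scene ((0.5220219492912292, -0.32192862033843994), (0.05529512092471123, 0.17251642048358917), 9.349133491516113)
board ((0.5442237854003906, 0.008403494954109192), (0.160186767578125, 0.2419629693031311), 88.59343719482422)
side ((0.5215685367584229, -0.32343050837516785), (0.053720150142908096, 0.17324358224868774), 8.608610153198242)
board ((0.5445932149887085, 0.006815791130065918), (0.16221360862255096, 0.2419164627790451), 88.87501525878906)
```

```bash
python3 - <<'E'
from scipy.spatial.transform import Rotation as R
C=R.from_rotvec([13.3,6.1,0],degrees=True)*R.from_rotvec([20,0,0],degrees=True)*R.from_rotvec([0,0,11.4],degrees=True)
print((R.from_rotvec([0,0,9.1],degrees=True)*C.inv()).as_rotvec(degrees=True))
E
```

```text
[-33.39624494  -5.4098769   -1.16088651]
```

Call:
step_arm(motion=[{"tx":-15,"ty":-25,"tz":10,"rx":-6.6,"ry":-1,"rz":-0.2,"gripper":0},{"tx":-35,"ty":-55,"tz":10,"rx":-13.2,"ry":-2.1,"rz":-0.4,"gripper":0},{"tx":-55,"ty":-88,"tz":5,"rx":-20,"ry":-3.2,"rz":-0.7,"gripper":0},{"tx":-75,"ty":-120,"tz":-5,"rx":-26.7,"ry":-4.3,"rz":-0.9,"gripper":0},{"tx":-95,"ty":-150,"tz":-30,"rx":-33.4,"ry":-5.4,"rz":-1.2,"gripper":0}], squeeze=60)

```text
clock: 11.27
tool_pos: [0.5376, -0.302, 0.354]
tool_rot: [0.005, 0.649, 0.761, -0.001]
wrist_force: [0.2, -0.9, -0.4]
opening: 0.0856
finger_force: 0.0
```

Call:
step_arm(motion=[{"tx":-10,"ty":-15,"tz":-25,"rx":0,"ry":0,"rz":0,"gripper":0},{"tx":-15,"ty":-22,"tz":-60,"rx":0,"ry":0,"rz":0,"gripper":0},{"tx":-15,"ty":-22,"tz":-90,"rx":0,"ry":0,"rz":0,"gripper":0},{"tx":-15,"ty":-22,"tz":-90,"rx":0,"ry":0,"rz":0,"gripper":0},{"tx":-15,"ty":-22,"tz":-90,"rx":0,"ry":0,"rz":0,"gripper":0}])

```text
clock: 11.68
tool_pos: [0.5226, -0.3206, 0.2594]
tool_rot: [-0.002, 0.649, 0.761, -0.0]
wrist_force: [0.5, -0.2, 1.2]
opening: 0.0855
finger_force: 0.0
```

Call:
step_arm(motion=[{"tx":0,"ty":0,"tz":-25,"rx":0,"ry":0,"rz":0,"gripper":0},{"tx":0,"ty":0,"tz":-50,"rx":0,"ry":0,"rz":0,"gripper":0},{"tx":0,"ty":0,"tz":-68,"rx":0,"ry":0,"rz":0,"gripper":0},{"tx":0,"ty":0,"tz":-77,"rx":0,"ry":0,"rz":0,"gripper":0},{"tx":0,"ty":0,"tz":-77,"rx":0,"ry":0,"rz":0,"gripper":0}])

```text
clock: 12.1
tool_pos: [0.5236, -0.3208, 0.1838]
tool_rot: [-0.0, 0.649, 0.761, 0.0]
wrist_force: [0.1, 0.3, -0.4]
opening: 0.0856
finger_force: 0.0
```

Call:
step_arm(motion=[{"tx":0,"ty":0,"tz":0,"rx":0,"ry":0,"rz":0,"gripper":1},{"tx":0,"ty":0,"tz":0,"rx":0,"ry":0,"rz":0,"gripper":1},{"tx":0,"ty":0,"tz":0,"rx":0,"ry":0,"rz":0,"gripper":1},{"tx":0,"ty":0,"tz":0,"rx":0,"ry":0,"rz":0,"gripper":1},{"tx":0,"ty":0,"tz":0,"rx":0,"ry":0,"rz":0,"gripper":1}])

```text
clock: 12.52
tool_pos: [0.5232, -0.3224, 0.1863]
tool_rot: [0.001, 0.649, 0.761, -0.0]
wrist_force: [-3.4, -0.2, 6.4]
opening: 0.0516
finger_force: 64.9
```

Call:
step_arm(motion=[{"tx":0,"ty":0,"tz":10,"rx":0,"ry":0,"rz":0,"gripper":1},{"tx":0,"ty":0,"tz":20,"rx":0,"ry":0,"rz":0,"gripper":1},{"tx":0,"ty":0,"tz":30,"rx":0,"ry":0,"rz":0,"gripper":1},{"tx":0,"ty":0,"tz":30,"rx":0,"ry":0,"rz":0,"gripper":1},{"tx":0,"ty":0,"tz":30,"rx":0,"ry":0,"rz":0,"gripper":1}])

```text
clock: 12.93
tool_pos: [0.5234, -0.3216, 0.215]
tool_rot: [0.001, 0.649, 0.761, 0.0]
wrist_force: [0.0, 0.5, -7.6]
opening: 0.0515
finger_force: 64.6
```

```bash
python3 s.py
```

```text
{'clock': 12.933, 'joints': [0.368, 0.403, 0.17, 1.75, -0.079, 0.994, 0.726], 'tool_pos': [0.523, -0.322, 0.215], 'tool_rot': [0.001, 0.649, 0.761, 0.0], 'wrist_force': [0.018, 0.482, -7.589], 'wrist_torque': [-0.265, 0.02, 0.045], 'finger_force': 64.632, 'opening': 0.052}
```

Green's torque is −0.265 N·m about x, so its heavy end is at +y. I'll regrip near its −y end.

Call:
step_arm(motion=[{"tx":0,"ty":0,"tz":-15,"rx":0,"ry":0,"rz":0,"gripper":1},{"tx":0,"ty":0,"tz":-26,"rx":0,"ry":0,"rz":0,"gripper":1},{"tx":0,"ty":0,"tz":-30,"rx":0,"ry":0,"rz":0,"gripper":1},{"tx":0,"ty":0,"tz":-30,"rx":0,"ry":0,"rz":0,"gripper":0},{"tx":0,"ty":0,"tz":-30,"rx":0,"ry":0,"rz":0,"gripper":0}])

```text
clock: 13.35
tool_pos: [0.5235, -0.3217, 0.1846]
tool_rot: [0.001, 0.649, 0.761, 0.0]
wrist_force: [0.0, -0.3, 0.7]
opening: 0.0738
finger_force: 0.0
```

Call:
step_arm(motion=[{"tx":0,"ty":0,"tz":0,"rx":0,"ry":0,"rz":0,"gripper":0},{"tx":0,"ty":0,"tz":0,"rx":0,"ry":0,"rz":0,"gripper":0},{"tx":3,"ty":-20,"tz":0,"rx":0,"ry":0,"rz":0,"gripper":0},{"tx":6,"ty":-40,"tz":0,"rx":0,"ry":0,"rz":0,"gripper":0},{"tx":8,"ty":-52,"tz":0,"rx":0,"ry":0,"rz":0,"gripper":0}], squeeze=20)

```text
clock: 13.77
tool_pos: [0.5309, -0.3755, 0.1843]
tool_rot: [0.001, 0.649, 0.76, -0.0]
wrist_force: [-0.3, 0.3, 0.3]
opening: 0.0855
finger_force: 0.0
```

Call:
step_arm(motion=[{"tx":0,"ty":0,"tz":0,"rx":0,"ry":0,"rz":0,"gripper":1},{"tx":0,"ty":0,"tz":0,"rx":0,"ry":0,"rz":0,"gripper":1},{"tx":0,"ty":0,"tz":0,"rx":0,"ry":0,"rz":0,"gripper":1},{"tx":0,"ty":0,"tz":0,"rx":0,"ry":0,"rz":0,"gripper":1},{"tx":0,"ty":0,"tz":0,"rx":0,"ry":0,"rz":0,"gripper":1}])

```text
clock: 14.18
tool_pos: [0.5312, -0.3723, 0.1837]
tool_rot: [-0.0, 0.649, 0.761, 0.0]
wrist_force: [0.4, -0.3, -2.4]
opening: 0.0516
finger_force: 21.9
```

Call:
step_arm(motion=[{"tx":0,"ty":0,"tz":20,"rx":0,"ry":0,"rz":0,"gripper":1},{"tx":0,"ty":0,"tz":40,"rx":0,"ry":0,"rz":0,"gripper":1},{"tx":0,"ty":0,"tz":60,"rx":0,"ry":0,"rz":0,"gripper":1},{"tx":0,"ty":0,"tz":80,"rx":0,"ry":0,"rz":0,"gripper":1},{"tx":0,"ty":0,"tz":100,"rx":0,"ry":0,"rz":0,"gripper":1}])

```text
clock: 14.6
tool_pos: [0.5305, -0.3721, 0.2828]
tool_rot: [-0.002, 0.649, 0.761, -0.0]
wrist_force: [0.3, -0.9, -8.2]
opening: 0.0517
finger_force: 20.7
```

Call:
step_arm(motion=[{"tx":0,"ty":0,"tz":25,"rx":0,"ry":0,"rz":0,"gripper":1},{"tx":0,"ty":0,"tz":50,"rx":0,"ry":0,"rz":0,"gripper":1},{"tx":0,"ty":0,"tz":75,"rx":0,"ry":0,"rz":0,"gripper":1},{"tx":0,"ty":0,"tz":95,"rx":0,"ry":0,"rz":0,"gripper":1},{"tx":0,"ty":0,"tz":110,"rx":0,"ry":0,"rz":0,"gripper":1}])

```text
clock: 15.02
tool_pos: [0.531, -0.3726, 0.3944]
tool_rot: [-0.0, 0.649, 0.761, -0.0]
wrist_force: [0.1, 0.1, -6.8]
opening: 0.0516
finger_force: 20.4
```

Call:
step_arm(motion=[{"tx":0,"ty":0,"tz":0,"rx":0,"ry":0,"rz":0,"gripper":1},{"tx":0,"ty":0,"tz":0,"rx":0,"ry":0,"rz":0,"gripper":1},{"tx":0,"ty":0,"tz":0,"rx":0,"ry":0,"rz":0,"gripper":1},{"tx":0,"ty":0,"tz":0,"rx":0,"ry":0,"rz":0,"gripper":1},{"tx":0,"ty":0,"tz":0,"rx":0,"ry":0,"rz":0,"gripper":1}])

```text
clock: 15.43
tool_pos: [0.5307, -0.3731, 0.3918]
tool_rot: [-0.002, 0.649, 0.761, -0.0]
wrist_force: [0.2, 0.1, -6.9]
opening: 0.0519
finger_force: 20.3
```

```bash
python3 fit.py 1; python3 s.py
```

```text
pad [ 0.5303 -0.3728  0.2368] centre [ 0.5279 -0.3527  0.1955] up-axis [ 0.099 -0.651  0.752] tilt 41.2 lean about x 40.9 about y 7.5 lowest z 0.1142 med res 0.001 t 15.4333
{'clock': 15.633, 'joints': [0.415, 0.324, 0.2, 1.477, -0.065, 1.348, 0.777], 'tool_pos': [0.531, -0.374, 0.393], 'tool_rot': [-0.0, 0.649, 0.761, -0.0], 'wrist_force': [0.164, -0.449, -6.823], 'wrist_torque': [-0.234, -0.038, 0.004], 'finger_force': 20.337, 'opening': 0.052}
```

Call:
step_arm(motion=[{"tx":0,"ty":0,"tz":0,"rx":0,"ry":0,"rz":0,"gripper":1},{"tx":-8,"ty":20,"tz":0,"rx":0,"ry":0,"rz":0,"gripper":1},{"tx":-20,"ty":55,"tz":0,"rx":0,"ry":0,"rz":0,"gripper":1},{"tx":-30,"ty":95,"tz":0,"rx":0,"ry":0,"rz":0,"gripper":1},{"tx":-40,"ty":134,"tz":0,"rx":0,"ry":0,"rz":0,"gripper":1}], squeeze=50)

```text
clock: 16.05
tool_pos: [0.4901, -0.2385, 0.3939]
tool_rot: [0.0, 0.65, 0.76, 0.0]
wrist_force: [1.3, 1.3, -6.3]
opening: 0.0516
finger_force: 48.4
```

Call:
step_arm(motion=[{"tx":-4,"ty":38,"tz":0,"rx":-4.5,"ry":-0.7,"rz":0,"gripper":1},{"tx":-8,"ty":76,"tz":0,"rx":-10,"ry":-1.5,"rz":0,"gripper":1},{"tx":-12,"ty":114,"tz":0,"rx":-16,"ry":-2.4,"rz":0,"gripper":1},{"tx":-16,"ty":152,"tz":0,"rx":-21,"ry":-3.2,"rz":0,"gripper":1},{"tx":-20,"ty":185,"tz":0,"rx":-25,"ry":-3.8,"rz":0,"gripper":1}])

```text
clock: 16.47
tool_pos: [0.47, -0.0513, 0.3947]
tool_rot: [0.168, 0.633, 0.742, -0.143]
wrist_force: [-0.1, 1.8, -7.5]
opening: 0.0515
finger_force: 51.4
```

Call:
step_arm(motion=[{"tx":-1,"ty":36,"tz":0,"rx":-4,"ry":-0.6,"rz":0,"gripper":1},{"tx":-2,"ty":75,"tz":0,"rx":-8,"ry":-1.2,"rz":0,"gripper":1},{"tx":-4,"ty":112,"tz":0,"rx":-11,"ry":-1.7,"rz":0,"gripper":1},{"tx":-5,"ty":145,"tz":-10,"rx":-14,"ry":-2.2,"rz":0,"gripper":1},{"tx":-6,"ty":170,"tz":-30,"rx":-15.7,"ry":-2.4,"rz":0,"gripper":1}])

```text
clock: 16.88
tool_pos: [0.4651, 0.12, 0.3664]
tool_rot: [0.268, 0.608, 0.713, -0.226]
wrist_force: [1.6, -0.1, -7.6]
opening: 0.0514
finger_force: 51.6
```

Call:
step_arm(motion=[{"tx":0,"ty":4,"tz":-15,"rx":0,"ry":0,"rz":0,"gripper":1},{"tx":0,"ty":5,"tz":-35,"rx":0,"ry":0,"rz":0,"gripper":1},{"tx":0,"ty":5,"tz":-50,"rx":0,"ry":0,"rz":0,"gripper":1},{"tx":0,"ty":5,"tz":-50,"rx":0,"ry":0,"rz":0,"gripper":1},{"tx":0,"ty":5,"tz":-50,"rx":0,"ry":0,"rz":0,"gripper":1}])

```text
clock: 17.3
tool_pos: [0.465, 0.1199, 0.3137]
tool_rot: [0.265, 0.608, 0.712, -0.231]
wrist_force: [-0.1, 0.4, -5.6]
opening: 0.0512
finger_force: 51.8
```

```bash
python3 fit.py 1; python3 fit.py 0; python3 s.py; python3 - <<'E'
from h import *
I=[bot.get_image(c)[0] for c in ('scene','side')]
cv2.imwrite('pics/f.png',np.hstack([cv2.resize(I[0][60:290,230:430],None,fx=2,fy=2),cv2.resize(I[1][40:270,220:420],None,fx=2,fy=2)]))
E
```

```text
pad [0.4801 0.019  0.197 ] centre [0.483  0.0063 0.1513] up-axis [-0.001  0.006  1.   ] tilt 0.3 lean about x -0.3 about y -0.1 lowest z 0.0662 med res 0.0006 t 17.3
pad [0.4811 0.0195 0.1987] centre [0.6081 0.0062 0.1049] up-axis [-0.007  0.013  1.   ] tilt 0.8 lean about x -0.8 about y -0.4 lowest z 0.0194 med res 0.0007 t 17.5
{'clock': 17.7, 'joints': [-0.209, 0.155, -0.363, 1.95, 0.704, 1.441, -0.659], 'tool_pos': [0.465, 0.12, 0.315], 'tool_rot': [0.266, 0.608, 0.712, -0.23], 'wrist_force': [-0.731, 0.108, -7.462], 'wrist_torque': [1.664, 0.274, -0.02], 'finger_force': 51.77, 'opening': 0.052}
```

View pics/f.png

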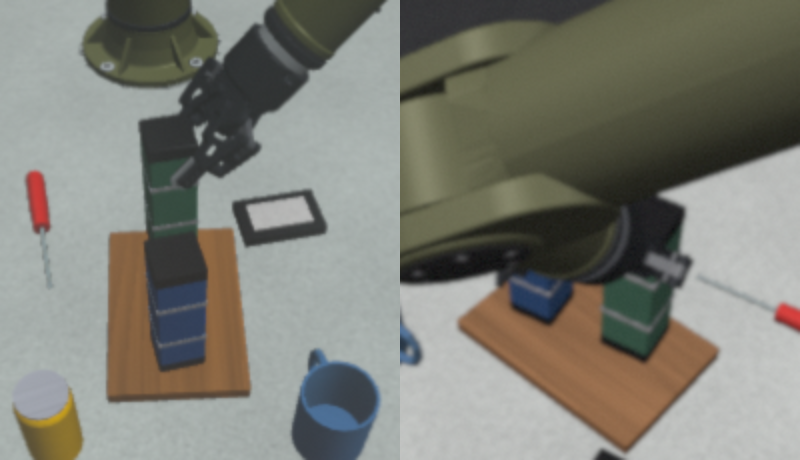

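The picture shows blue standing on the board and green hanging upright over the near half, about 47 mm above it. Next I'll lower and release it.

Call:
step_arm(motion=[{"tx":0,"ty":0,"tz":-14,"rx":0,"ry":0,"rz":0,"gripper":1},{"tx":0,"ty":0,"tz":-28,"rx":0,"ry":0,"rz":0,"gripper":1},{"tx":0,"ty":0,"tz":-38,"rx":0,"ry":0,"rz":0,"gripper":1},{"tx":0,"ty":0,"tz":-42,"rx":0,"ry":0,"rz":0,"gripper":1},{"tx":0,"ty":0,"tz":-44,"rx":0,"ry":0,"rz":0,"gripper":1}])

```text
clock: 18.22
tool_pos: [0.4644, 0.1202, 0.2685]
tool_rot: [0.265, 0.607, 0.712, -0.232]
wrist_force: [-3.6, 1.4, -0.1]
opening: 0.0513
finger_force: 52.6
```

Call:
step_arm(motion=[{"tx":0,"ty":0,"tz":-2,"rx":0,"ry":0,"rz":0,"gripper":1},{"tx":0,"ty":0,"tz":-3,"rx":0,"ry":0,"rz":0,"gripper":1},{"tx":0,"ty":0,"tz":-3,"rx":0,"ry":0,"rz":0,"gripper":1},{"tx":0,"ty":0,"tz":-3,"rx":0,"ry":0,"rz":0,"gripper":1},{"tx":0,"ty":0,"tz":-3,"rx":0,"ry":0,"rz":0,"gripper":1}])

```text
clock: 18.63
tool_pos: [0.4643, 0.1204, 0.2683]
tool_rot: [0.266, 0.608, 0.711, -0.232]
wrist_force: [-6.1, 0.8, 3.0]
opening: 0.0515
finger_force: 52.9
```

```bash
python3 fit.py 1
```

```text
pad [0.4794 0.0191 0.152 ] centre [0.4817 0.0062 0.1055] up-axis [-0.002  0.011  1.   ] tilt 0.6 lean about x -0.6 about y -0.1 lowest z 0.0202 med res 0.0007 t 18.6333
```

Call:
step_arm(motion=[{"tx":0,"ty":0,"tz":1,"rx":0,"ry":0,"rz":0,"gripper":0},{"tx":0,"ty":0,"tz":1,"rx":0,"ry":0,"rz":0,"gripper":0},{"tx":0,"ty":0,"tz":1,"rx":0,"ry":0,"rz":0,"gripper":0},{"tx":0,"ty":0,"tz":1,"rx":0,"ry":0,"rz":0,"gripper":0},{"tx":0,"ty":0,"tz":1,"rx":0,"ry":0,"rz":0,"gripper":0}])

```text
clock: 19.25
tool_pos: [0.4653, 0.1205, 0.2684]
tool_rot: [0.266, 0.608, 0.712, -0.23]
wrist_force: [0.0, 0.7, -0.8]
opening: 0.0852
finger_force: 0.0
```

Call:
step_arm(motion=[{"tx":0,"ty":0,"tz":0,"rx":0,"ry":0,"rz":0,"gripper":0},{"tx":-2,"ty":13,"tz":15,"rx":0,"ry":0,"rz":0,"gripper":0},{"tx":-5,"ty":33,"tz":38,"rx":0,"ry":0,"rz":0,"gripper":0},{"tx":-8,"ty":53,"tz":62,"rx":0,"ry":0,"rz":0,"gripper":0},{"tx":-11,"ty":72,"tz":85,"rx":0,"ry":0,"rz":0,"gripper":0}])

```text
clock: 19.67
tool_pos: [0.4538, 0.1932, 0.354]
tool_rot: [0.266, 0.608, 0.712, -0.23]
wrist_force: [0.3, -0.1, 0.6]
opening: 0.0855
finger_force: 0.0
```

Call:
step_arm(motion=[{"tx":0,"ty":10,"tz":20,"rx":0,"ry":0,"rz":0,"gripper":0},{"tx":0,"ty":20,"tz":40,"rx":0,"ry":0,"rz":0,"gripper":0},{"tx":0,"ty":20,"tz":40,"rx":0,"ry":0,"rz":0,"gripper":0},{"tx":0,"ty":20,"tz":40,"rx":0,"ry":0,"rz":0,"gripper":0},{"tx":0,"ty":20,"tz":40,"rx":0,"ry":0,"rz":0,"gripper":0}])

```text
clock: 20.08
tool_pos: [0.454, 0.212, 0.3923]
tool_rot: [0.266, 0.608, 0.712, -0.231]
wrist_force: [0.3, 0.6, -0.2]
opening: 0.0852
finger_force: 0.0
```

```bash
python3 fit.py 1; python3 fit.py 0; python3 s.py; python3 - <<'E'
from h import *
cv2.imwrite('pics/g.png',bot.get_image('scene')[0])
E
```

```text
pad [0.4692 0.1111 0.2757] centre [0.4813 0.0059 0.1054] up-axis [-0.01   0.004  1.   ] tilt 0.6 lean about x -0.2 about y -0.6 lowest z 0.02 med res 0.0007 t 20.0833
pad [0.4691 0.1107 0.2754] centre [0.6079 0.0066 0.1047] up-axis [-0.005  0.02   1.   ] tilt 1.2 lean about x -1.2 about y -0.3 lowest z 0.0191 med res 0.0006 t 20.2833
{'clock': 20.483, 'joints': [-0.311, 0.169, -0.43, 1.77, 0.647, 1.666, -0.681], 'tool_pos': [0.454, 0.212, 0.393], 'tool_rot': [0.266, 0.608, 0.712, -0.23], 'wrist_force': [-0.141, 0.722, -0.86], 'wrist_torque': [0.653, 0.096, -0.032], 'finger_force': 0.0, 'opening': 0.085}
```

View pics/g.png

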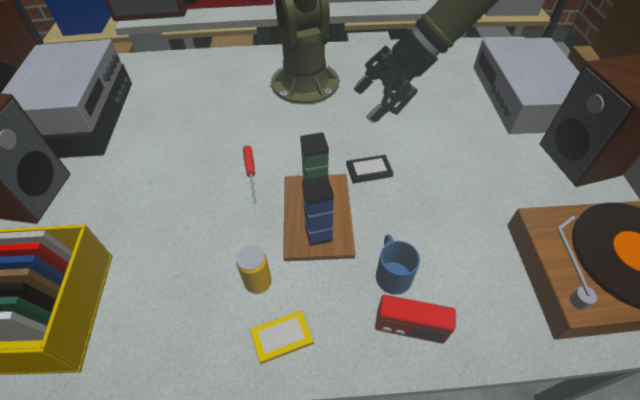

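Both cases stand on the board at about (315,160) and (319,210). The other goods are where they were, and the gripper is clear.

```bash
python3 -c "
from workcell import bot; print(bot.hand_in())"
```

```text
the job is handed in; nothing more can be done
None
```

Both cases stand upright on the board, heavy end down by the wrist-torque readings and within about 1° of vertical, with the other goods untouched; I handed the job in at about 20 s, and no verdict came back.

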